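# Step the well plate on one column and hold the lock pin home

## Robot

A 6-joint arm with a two-finger parallel gripper is mounted at the origin on a cart in front of the work surface, level with it; the furniture and walls round the work are solid. World frame = base frame: x ahead of the robot, y to its left, z up, the work surface at z = 0. Lengths are in mm, angles in rad, forces in N, time in s.
With the tool pointing down it reaches from about 375 to 825 mm from the base axis. Payload 5.5 kg.
Tool frame: the origin (TCP) lies midway between the tips of the shut fingers; the grasp point (between the pads) lies 19 mm behind it; y points along the fingers, x is the direction in which the jaws open and shut, and the axes are right-handed (so a half turn about y gives the same grasp; the last joint's range is limited). The gripper opens to 85 mm and grips with 20 to 120 N. Pads are 22 mm wide; open, the fingers measure 114 mm over their backs; the gripper's body (76 mm by 85 mm) begins 54 mm behind the grasp point. The pads swing forward as they close: fully open they stand 13 mm farther back than shut.
Start: joints at [-1.143, 0.314, -0.047, 1.21, 0, 1.571], TCP at [248.918, -545.925, 231.299] pointing down, gripper open.
Joint ranges: [-2.67, 2.67], [-0.69, 1.73], [-1.03, 1.25], [-2.08, 2.16], [-1.42, 1.45], [-3.14, 3.14]. Speed limits (rad/s): [2.39, 2.39, 3.01, 3.14, 3.14, 3.14].

## Interface

Orientations are given as a unit quaternion [w, x, y, z].
In Python, from bench import sense, capture, job_done gives the robot as it stands.
- The arm moves only by the shell command python3 -m handwheel 'ROWS' [FORCE]. ROWS is JSON, one flat list of numbers, 7 for each row, row after row: the turn, a rotation vector about the tool's x, y, z each as a share of 180 degrees, from -1 to 1, then the shift along the tool's x, y, z each as a share of 500 mm, from -1 to 1, then the closure, from -1 (fully open) to 1 (shut). In form: [wx, wy, wz, x, y, z, claw, wx, wy, wz, x, y, z, claw, ...]. A call has exactly 8 rows; each row is the pose to reach, as a shift and turn from the pose commanded when the call began, along the tool's axes at that moment, turning the shorter way round; what a row does not reach only later rows make up. A row lasts 1/8 s, in which the tool goes at most 62.5 mm and 10.7 degrees, less where a joint would pass 70% of its speed; a pose out of reach is approached as far as the arm can. A call with a number of a shift or a turn outside -1 to 1 is refused whole. A call with a gripper value outside its range is refused whole. The fingers move at their own pace and stop on an object; FORCE is the grip in N (left out, the last holds). Time passes only in rows, so rows that repeat a pose let the fingers close, or fill a call up. It gives the time, the measured TCP pose, the force and the opening at its end, in the units of the state.
- sense(): the state, without advancing time (a new reading comes with each control period).
- capture(name): name is "side" or "top"; returns a dict with "img" (384x512x3 uint8, red, green, blue), "fx", "fy", "cx", "cy" (pixels), "xyz" and "orientation" of the camera in the world. Camera axes: x right, y up, looking along -z (the intrinsics and any distortion apply to the point x, -y, -z); pixel columns grow to the right and rows downward; lengths in mm; the calibration is good to about 2 mm. A picture is of the moment at which its call begins. There is no depth.
- job_done(): hands the job in, once; it reports no verdict.
The state is a dict: "time_s": time; "joints": joint angles; "joint_vel": joint speeds; "joint_torque": joint torques, N m; "position": TCP position; "orientation": TCP orientation; "wrist_force": force on the tool from outside, world axes, zero at the start; "wrist_torque": the same for the moment, N m; "opening": opening from 0.0 (shut) to 1.0 (fully open).
Only numpy, scipy, OpenCV 4.12 (cv2) and the standard library are available. Lean on these libraries where they do the work, as an engineer would, in place of code of your own. Each camera call takes 0.05 s, during which the arm holds its last target.

## Task

The orange-capped bottle has been left standing on the plate stage in front of the carriage, and blocks its travel: stand it upright in the white spill tray, without knocking the small blue-capped bottle there, and let go of it. Then pull up the red lock knob, slide the carriage exactly one hole on, towards where the bottle stood, so that the next column of wells comes under the three tips, and let the pin go fully home in that hole, with the plate still lying in its nest. Finish while still gripping the red knob with the pin home: do not let go, for the black clamp screw will be tightened while you hold it.

Things in the scene. Friction and masses are not known exactly. Their poses are not given: they have to be found in the camera images.
- stage: Fixed plate stage: grey base 260 x 262 mm, top 14 mm above the bench, square steel tube at its front, head column at its back. Origin: on the bench, below the middle; x from the tube towards the column, y along the tube, z up; yaw within 0.2 rad. End plates (52 mm high, 12 mm thick) at y = -118 and +118 mm. The 146 mm high column is at x = 122 mm.
- next_hole (a point): Mouth of the tube's second hole, into which the lock pin shall go: at x = -85, y = 13 mm of the stage, 47 mm above the bench (top of the tube). The tube has four 10 mm holes 26 mm apart, at y = 39 (where the pin starts), 13, -13 and -39 mm.
- tips (a point): Lower end of the middle one of the three dispensing tips, 85 mm above the bench, at x = 30, y = 0 mm of the stage. The fixed head above the tips is 74 mm (stage x) by 24 mm (stage y), its blue caps reach 155 mm above the bench. The tips are in a row along the stage's x.
- carriage (a joint): Travel of the carriage along the tube in m: 0 at the start (first hole), growing towards the stage's -y, where the bottle stands; 0.026 = next hole. About 2 N of friction, 0.6 kg (varies). It is an aluminium plate nest (96 x 139 mm, floor 58 mm above the bench, 6 mm lips) bridged to a black sleeve on the tube. With the bottle there it is blocked after about 10 mm.
- lock_knob (a joint): Lift of the red knob and its spring-loaded lock pin in m: 0 = pin home (8 mm deep in a hole), 0.012 = fully pulled. The 8 mm pin has a round nose; it frees the carriage when lifted by more than 0.008, and rests at 0.008 on the tube between holes. The spring presses down with 4 N when home, 7 N when fully pulled.
- knob_grip (a point): Centre of the red pull knob, 24 mm across and 24 mm high, upright on the carriage; with the pin home it is 94 mm above the bench. A steel collar 22 mm across ends 2 mm below the knob; the carriage plate is 58 mm above the bench. At travel 0 the knob is at x = -85, y = 39 mm of the stage. Nothing else within 60 mm of it is as high.
- orange_mid (a point): Middle (67.5 mm above its foot) of the orange-capped bottle: body 69 mm across up to 84 mm above the foot, cap 43 mm across from 86 to 135 mm; z up; 0.33 kg (varies). It stands on the stage's base, 14 mm above the bench, between the carriage's nest and the end plate at -y, with a few mm to spare on both sides.
- spill_tray: Fixed white open tray, 170 x 220 mm (its x and y), 18 mm high, wall and floor 4 mm thick. Origin: on the bench below its middle; z up. The small bottle stands in its -y half; the +y half (middle at about y = +50 mm) is free.
- small_mid (a point): Middle (52.5 mm above its foot) of the small blue-capped bottle, 56 mm across, 105 mm high, in the -y half of the spill tray. It is to stay where it is.
- plate_mid (a point): Middle (10 mm above its underside) of the clear 12-well plate, 85 x 127 x 20 mm, lying loose in the carriage's nest with about 2 mm of play; level in the nest, this point is 68 mm above the bench.
Things that resemble listed ones, but are neither listed nor needed, are in the scene too. Leave any brown or purple look-alike of the part that bears orange_mid alone.

How it is judged:
By the outcome, as a careful person would: the job done as asked, in the order asked, and still so for the second after the job is handed in, while the arm keeps its last pose, push and grip.
It also fails if it takes over 58 s, if anything falls off the work surface, if the arm or the gripper's body presses on something with over 40 N, if the wrist force passes 120 N, or if a joint passes its speed limit or range.

## Working session

There is one attempt and no reset: what is moved stays moved. The work goes in short steps, Python scripts to look and compute and a shell command to move; the robot and the scene stay as the last step left them, time stands still between calls to the robot, and variables do not carry over. Pictures are saved under pics/ and viewed, and the job is handed in when it is done.

```bash
ls; mkdir -p pics; python3 - <<'E'
from bench import sense,capture
import cv2
s=sense();print(s)
for n in("side","top"):
    c=capture(n);cv2.imwrite(f"pics/{n}0.png",c["img"][:,:,::-1]);print({k:v for k,v in c.items() if k!="img"})
    import pickle;pickle.dump(c,open(f"{n}0.pkl","wb"))
E
```

```text
pics
{'time_s': 0.0, 'joints': array([-1.14301313e+00,  3.14229974e-01, -4.81001208e-02,  1.21019406e+00,
        3.32528926e-06,  1.57079489e+00]), 'joint_vel': array([ 0.00067864, -0.00243891,  0.00055873,  0.00208843,  0.00084436,
       -0.00155904]), 'joint_torque': array([-1.60390915e-03, -5.39591432e+01,  3.39745975e+01,  1.91807176e-02,
        7.49586206e-06,  4.40108749e-08]), 'position': array([ 248.66970123, -545.39660248,  230.42297258]), 'orientation': array([ 0.59506981, -0.59440698,  0.38298653, -0.38196019]), 'wrist_force': array([ 0.11828683,  0.6682839 , -0.32007385]), 'wrist_torque': array([-0.02938776,  0.02062757, -0.01627795]), 'opening': 0.9988062978823854}
{'fx': 444.42125156660956, 'fy': 444.42125156660956, 'cx': 254.82498484591594, 'cy': 197.47308068150926, 'xyz': array([-53.69721337, 767.78701798, 558.46939888]), 'orientation': array([-0.22115263, -0.15587449,  0.52007189,  0.81013572])}
{'fx': 432.7789467904391, 'fy': 432.7789467904391, 'cx': 263.1944545569403, 'cy': 192.18297758983314, 'xyz': array([ 315.01408953, -109.75042593, 1154.0200903 ]), 'orientation': array([ 0.70652946,  0.06817453, -0.06361202, -0.70151398])}
```

View pics/side0.png

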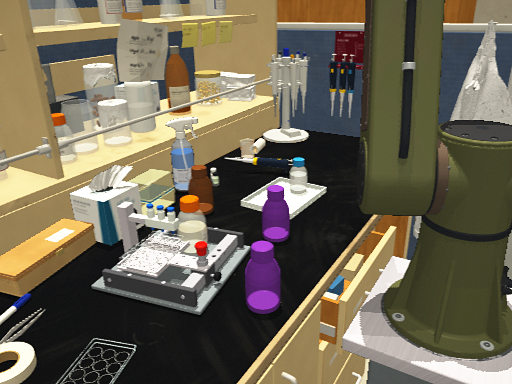

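View pics/top0.png

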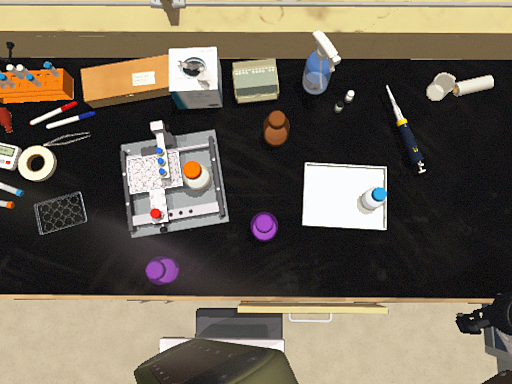

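```bash
cat > h.py <<'E'
import numpy as np,pickle,cv2
from scipy.spatial.transform import Rotation as R
def rot(q): return R.from_quat([q[1],q[2],q[3],q[0]])
def ray(c,u,v):
    d=np.array([(u-c["cx"])/c["fx"],-(v-c["cy"])/c["fy"],-1.]);return np.array(c["xyz"]),rot(c["orientation"]).apply(d)
def onz(c,u,v,z):
    o,d=ray(c,u,v);return o+d*(z-o[2])/d[2]
def proj(c,p):
    q=rot(c["orientation"]).inv().apply(np.atleast_2d(p)-c["xyz"]);return np.c_[c["cx"]-c["fx"]*q[:,0]/q[:,2],c["cy"]+c["fy"]*q[:,1]/q[:,2]]
def tri(c1,a,c2,b):
    o1,d1=ray(c1,*a);o2,d2=ray(c2,*b)
    t=np.linalg.lstsq(np.c_[d1,-d2],o2-o1,rcond=None)[0]
    p,q=o1+t[0]*d1,o2+t[1]*d2
    return (p+q)/2,np.linalg.norm(p-q)
def load(n): return pickle.load(open(n+".pkl","rb"))
def crop(c,x0,y0,x1,y1,s,fn):
    cv2.imwrite(fn,cv2.resize(c["img"][y0:y1,x0:x1,::-1],None,fx=s,fy=s,interpolation=cv2.INTER_CUBIC))
E
python3 - <<'E'
from h import *
t,s=load("top0"),load("side0")
crop(t,112,112,242,242,6,"pics/t_stage.png")
crop(s,90,180,260,310,4.7,"pics/s_stage.png")
crop(t,292,152,402,242,7,"pics/t_tray.png")
crop(s,232,150,342,240,7,"pics/s_tray.png")
E
```

```text
(no output)
```

View pics/t_stage.png

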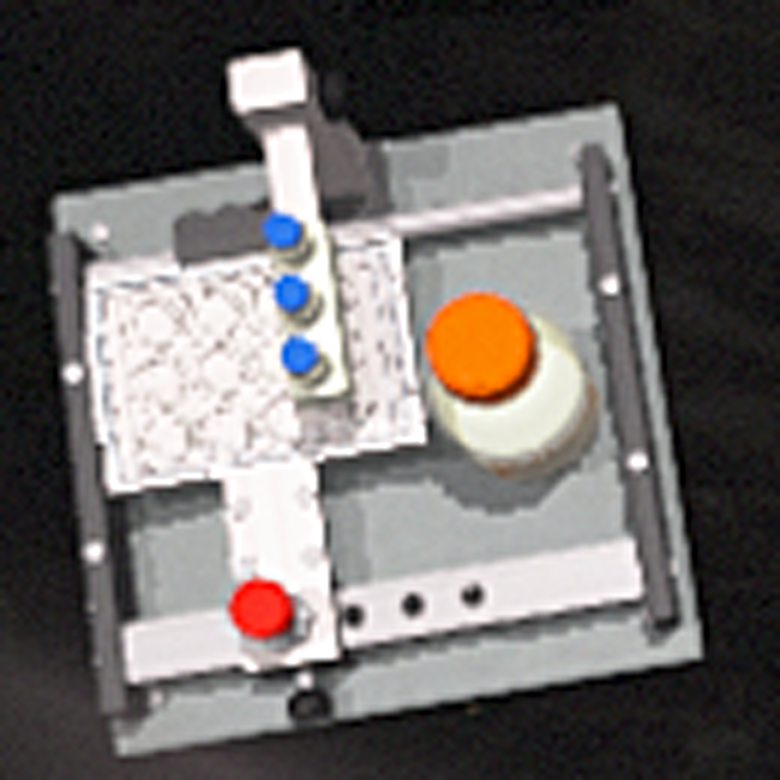

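View pics/s_stage.png

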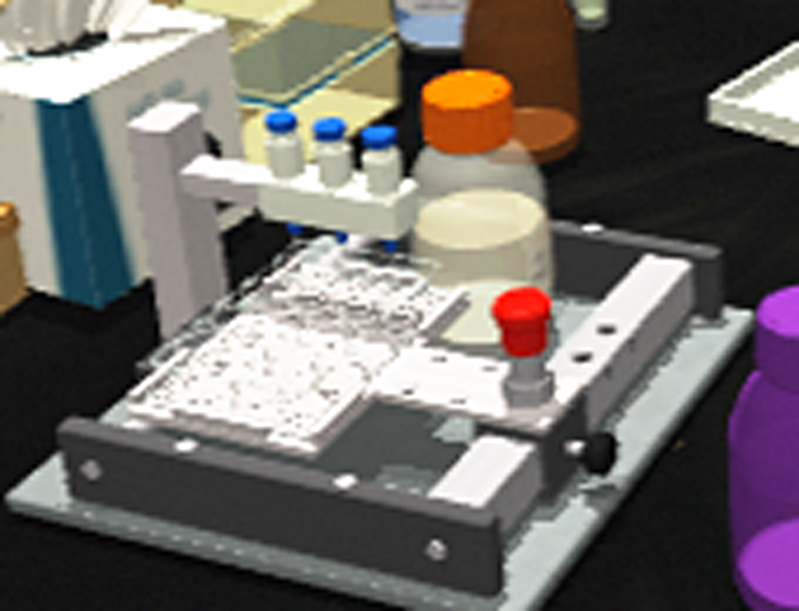

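View pics/t_tray.png

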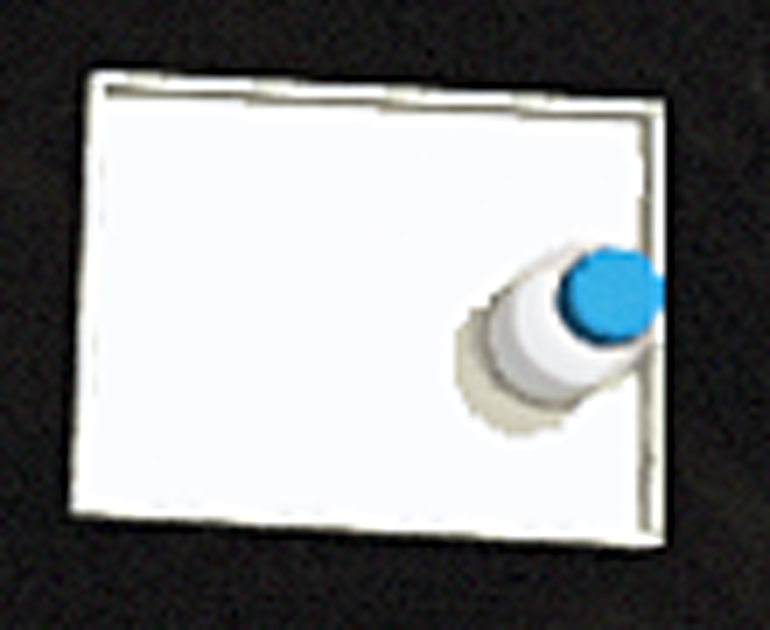

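View pics/s_tray.png

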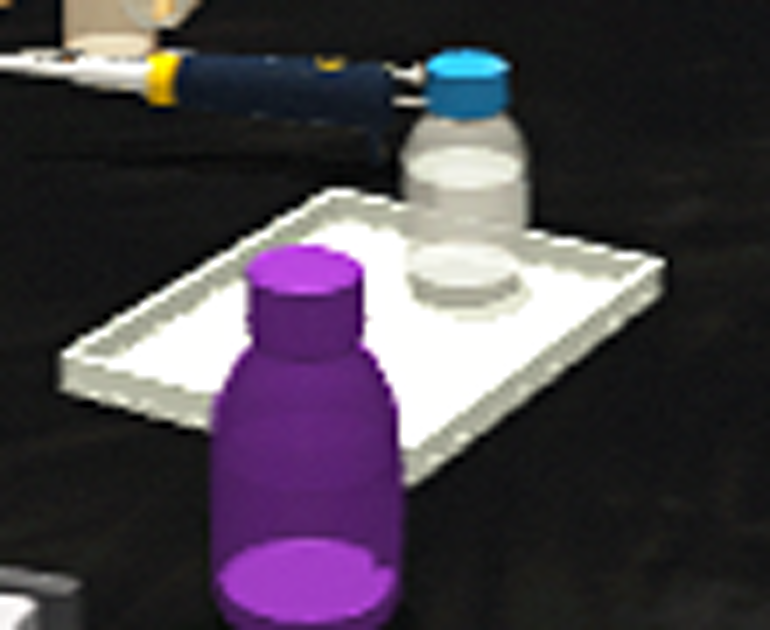

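```bash
cat > meas.py <<'E'
from h import *
t,s=load("top0"),load("side0")
def cr(p,o,k): return ((p[0]+.5)/k-.5+o[0],(p[1]+.5)/k-.5+o[1])
T=lambda *p:cr(p,(112,112),6); S=lambda *p:cr(p,(90,180),4.7); TT=lambda *p:cr(p,(292,152),7); SS=lambda *p:cr(p,(232,150),7)
def show(n,a,b,z):
    print(n,np.round(tri(t,a,s,b)[0],1),round(tri(t,a,s,b)[1],1),"top@z",np.round(onz(t,*a,z),1),"side@z",np.round(onz(s,*b,z),1))
show("cap",T(482,344),S(467,88),149)
show("knob",T(262,607),S(523,304),106)
show("small",TT(612,296),SS(467,68),109)
C=[onz(t,*T(*p),14) for p in [(52,198),(618,105),(703,658),(118,755)]]
m=np.mean(C,0);print("stage corners",np.round(C,1).tolist(),m)
ex=(C[0]+C[1]-C[2]-C[3]);yaw=np.arctan2(ex[1],ex[0]);ey=C[0]+C[3]-C[1]-C[2];print("yaw",yaw,np.arctan2(-ey[0],ey[1]))
print("sizes",[np.linalg.norm(C[i]-C[i-1]) for i in range(4)])
c,sn=np.cos(yaw),np.sin(yaw)
W=lambda x,y,z:np.array([m[0]+c*x-sn*y,m[1]+sn*x+c*y,z])
print("pred knob",W(-85,39,106),"next",W(-85,13,106))
for u in [T(352,616),T(413,604),T(473,595)]: print("hole",onz(t,*u,47))
print("pred holes",[W(-85,y,47) for y in(13,-13,-39)])
C=[onz(t,*TT(*p),18) for p in [(88,72),(665,98),(663,548),(70,515)]]
tm=np.mean(C,0);ex=(C[0]+C[1]-C[2]-C[3]);ty=np.arctan2(ex[1],ex[0]);print("tray",np.round(C,1).tolist(),tm,ty,[np.linalg.norm(C[i]-C[i-1]) for i in range(4)])
for y in (50,45,55): print("tray y",y,tm[0]-np.sin(ty)*y,tm[1]+np.cos(ty)*y)
cap=tri(t,T(482,344),s,S(467,88))[0]
d=cap-m;print("cap in stage",c*d[0]+sn*d[1],-sn*d[0]+c*d[1])
print("purple top",onz(t,264,220,135))
q=proj(t,[W(30,0,155),W(66,0,155),W(-6,0,155)]);print("caps pix",(q-112+.5)*6)
E
python3 meas.py
```

```text
cap [559.8  68.  147.3] 2.1 top@z [560.2  68.3 149. ] side@z [555.9  70.9 149. ]
knob [458.8 161.  103.7] 3.5 top@z [460.  161.5 106. ] side@z [454.3 163.8 106. ]
small [ 509.2 -387.2  107. ] 2.6 top@z [ 510.  -386.2  109. ] side@z [ 505.5 -382.5  109. ]
stage corners [[660.6, 291.6, 14.0], [706.5, 33.9, 14.0], [451.3, -10.9, 14.0], [406.8, 245.0, 14.0]] [556.2997386  139.90808238  14.        ]
yaw 0.17769200021670414 0.1744734308993721
sizes [np.float64(258.0465964845384), np.float64(261.7389959180931), np.float64(259.10470647677994), np.float64(259.7769490313182)]
pred knob [465.74454834 163.26953605 106.        ] next [470.34026642 137.67892497 106.        ]
hole [464.49230081 137.73098761  47.        ]
hole [469.87969807 111.68078959  47.        ]
hole [473.96737239  85.9731044   47.        ]
pred holes [array([470.34026642, 137.67892497,  47.        ]), array([474.93598449, 112.08831389,  47.        ]), array([479.53170257,  86.49770281,  47.        ])]
tray [[613.7, -211.7, 18.0], [604.8, -433.9, 18.0], [431.0, -425.3, 18.0], [441.9, -203.2, 18.0]] [ 522.86747425 -318.54081687   18.        ] -0.0493074852321269 [np.float64(172.06042634904173), np.float64(222.36383443559606), np.float64(173.94566331293487), np.float64(222.32018212668524)]
tray y 50 525.3318496556924 -268.60158526219954
tray y 45 525.0854121155085 -273.5955084232812
tray y 55 525.5782871958764 -263.60766210111785
cap in stage -9.31029953841742 -71.41244452748913
purple top [ 440.42056979 -104.82345024  135.        ]
caps pix [[289.40592096 277.23818449]
 [278.15114553 191.54773456]
 [300.80576495 364.03314238]]
```

```bash
cat > mv.py <<'E'
import json,sys,numpy as np
from scipy.spatial.transform import Rotation as R
from bench import sense
from h import rot
F="cmd.json"
def init():
    q=sense()["orientation"]; json.dump(dict(p=[248.918,-545.925,231.299],q=list(map(float,rot(q).as_quat()))),open(F,"w"))
def get():
    d=json.load(open(F));return np.array(d["p"]),R.from_quat(d["q"])
def down(jaw): # tool y down, jaw x at world angle
    x=np.array([np.cos(jaw),np.sin(jaw),0]);y=np.array([0,0,-1.]);return R.from_matrix(np.c_[x,y,np.cross(x,y)])
def row(p,Rt):
    p0,R0=get();return np.r_[(R0.inv()*Rt).as_rotvec()/np.pi,R0.inv().apply(np.array(p)-p0)/500]
def upd(r):
    p0,R0=get();r=np.array(r);json.dump(dict(p=list(p0+R0.apply(r[3:6]*500)),q=list((R0*R.from_rotvec(r[:3]*np.pi)).as_quat())),open(F,"w"))
def st():
    s=sense();print(round(s["time_s"],2),"cmd",np.round(get()[0],1),"meas",np.round(s["position"],1),"F",np.round(s["wrist_force"],1),"op",round(s["opening"],3),"j",np.round(s["joints"],2),"jaw",np.round(rot(s["orientation"]).as_matrix()[:,0],3),"y",np.round(rot(s["orientation"]).as_matrix()[:,1],3))
E
python3 - <<'E'
from mv import *
init();st();print(get()[1].as_matrix().round(3))
for y in (.176,.176-np.pi):
    for p in ([560,68,231],[560,68,102]): print(row(p,down(y)).round(4))
E
```

```text
0.1 cmd [ 248.9 -545.9  231.3] meas [ 248.7 -545.4  230.5] F [ 0.4 -0.2  0. ] op 0.997 j [-1.14  0.31 -0.05  1.21  0.    1.57] jaw [ 0.415 -0.91  -0.002] y [-0.001  0.001 -1.   ]
[[ 0.415 -0.001  0.91 ]
 [-0.91   0.001  0.415]
 [-0.002 -1.     0.   ]]
[-3.0000e-04 -4.1980e-01 -4.0000e-04 -8.5910e-01  2.0000e-03  1.0755e+00]
[-3.0000e-04 -4.1980e-01 -4.0000e-04 -8.5870e-01  2.6000e-01  1.0755e+00]
[ 5.0000e-04  5.8020e-01 -4.0000e-04 -8.5910e-01  2.0000e-03  1.0755e+00]
[ 5.0000e-04  5.8020e-01 -4.0000e-04 -8.5870e-01  2.6000e-01  1.0755e+00]
```

```bash
python3 -m handwheel '[0,-0.05,0,-0.07,-0.01,0.09,-1, 0,-0.1,0,-0.14,-0.02,0.18,-1, 0,-0.15,0,-0.21,-0.02,0.27,-1, 0,-0.2,0,-0.28,-0.02,0.36,-1, 0,-0.25,0,-0.35,-0.02,0.45,-1, 0,-0.3,0,-0.4,-0.02,0.52,-1, 0,-0.33,0,-0.43,-0.02,0.55,-1, 0,-0.33,0,-0.43,-0.02,0.55,-1]' 60
python3 - <<'E'
from mv import *
upd([0,-0.33,0,-0.43,-0.02,0.55]);st()
for p in ([560,68,240],[560,68,102]): print(row(p,down(.176)).round(4))
E
```

```text
time_s: 1.1
position: [410.1, -234.9, 241.1]
orientation: [0.706, -0.706, 0.037, -0.037]
wrist_force: [-0.0, 0.3, -0.1]
opening: 0.999
1.1 cmd [ 409.9 -236.2  241.6] meas [ 410.1 -234.9  241.1] F [-0.   0.3 -0.1] op 0.999 j [-0.52  0.07 -0.32  1.18 -0.    1.15] jaw [ 0.995 -0.104 -0.001] y [-0.001  0.    -1.   ]
[-5.000e-04 -8.980e-02 -2.000e-04  2.339e-01  4.000e-03  6.368e-01]
[-5.000e-04 -8.980e-02 -2.000e-04  2.341e-01  2.800e-01  6.365e-01]
```

```bash
python3 -m handwheel '[0,-0.02,0,0.04,0,0.1,-1, 0,-0.04,0,0.08,0,0.21,-1, 0,-0.06,0,0.12,0,0.32,-1, 0,-0.08,0,0.16,0,0.43,-1, 0,-0.09,0,0.2,0,0.54,-1, 0,-0.09,0,0.234,0,0.61,-1, 0,-0.09,0,0.234,0.004,0.637,-1, 0,-0.09,0,0.234,0.004,0.637,-1]'
python3 - <<'E'
from mv import *
upd([0,-0.09,0,0.234,0.004,0.637]);st()
for p in ([560,68,200],[560,68,102]): print(row(p,down(.176)).round(4))
from bench import capture
from h import *
for n in("side","top"):
    c=capture(n);pickle.dump(c,open(n+"1.pkl","wb"))
crop(load("side1"),90,130,290,280,4,"pics/s1.png");crop(load("top1"),112,72,312,242,4,"pics/t1.png")
E
```

```text
time_s: 2.1
position: [559.5, 67.6, 238.6]
orientation: [-0.704, 0.705, 0.062, -0.063]
wrist_force: [-1.3, -0.3, -0.6]
opening: 1.003
2.1 cmd [560.1  68.1 240. ] meas [559.5  67.6 238.6] F [-1.3 -0.3 -0.6] op 1.003 j [ 0.12  0.24 -0.12  1.21 -0.    1.52] jaw [ 0.985  0.175 -0.002] y [-0.002 -0.001 -1.   ]
[-0.0005  0.0002 -0.0001 -0.0001  0.08   -0.0003]
[-5.00e-04  2.00e-04 -1.00e-04 -0.00e+00  2.76e-01 -5.00e-04]
```

View pics/s1.png

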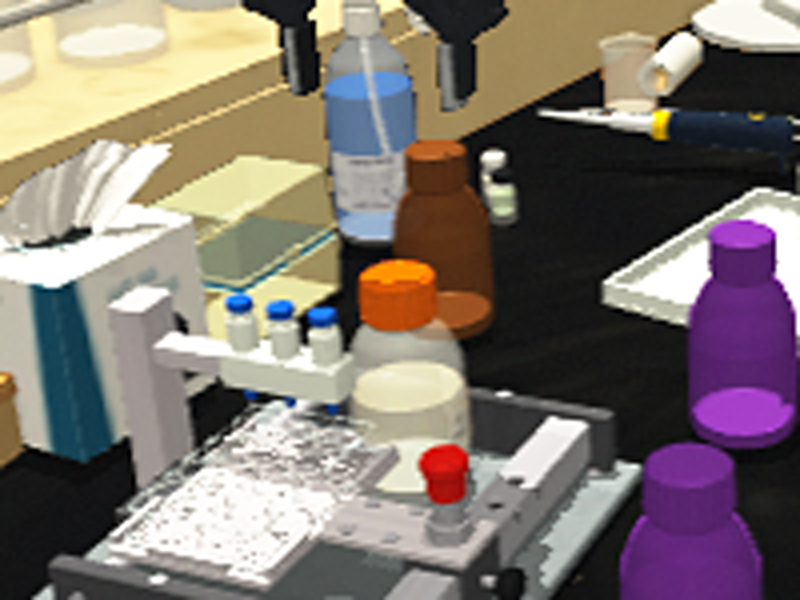

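```bash
python3 - <<'E'
from h import *
s=load("side1")
print((proj(s,[[560,68,251],[560,68,149]])-[90,130]+.5)*4)
E
python3 -m handwheel '[0,0,0,0,0.1,0,-1, 0,0,0,0,0.18,0,-1, 0,0,0,0,0.23,0,-1, 0,0,0,0,0.25,0,-1, 0,0,0,0,0.262,0,-1, 0,0,0,0,0.268,0,-1, 0,0,0,0,0.268,0,-1, 0,0,0,0,0.268,0,-1]'
python3 - <<'E'
from mv import *
upd([0,0,0,0,0.268,0]);st()
from bench import capture
from h import *
for n in("side","top"):
    c=capture(n);pickle.dump(c,open(n+"2.pkl","wb"))
crop(load("side2"),90,130,290,280,4,"pics/s2.png");crop(load("top2"),112,72,312,242,4,"pics/t2.png")
E
```

```text
[[379.63742144 100.54011251]
 [395.42512992 272.0371557 ]]
time_s: 3.2
position: [560.6, 68.2, 106.0]
orientation: [0.704, -0.704, -0.063, 0.062]
wrist_force: [0.6, -0.9, 0.1]
opening: 1.002
3.2 cmd [560.   68.3 106. ] meas [560.6  68.2 106. ] F [ 0.6 -0.9  0.1] op 1.002 j [ 0.12  0.33 -0.33  0.92  0.    1.52] jaw [0.984 0.176 0.001] y [ 0.001  0.    -1.   ]
```

View pics/s2.png

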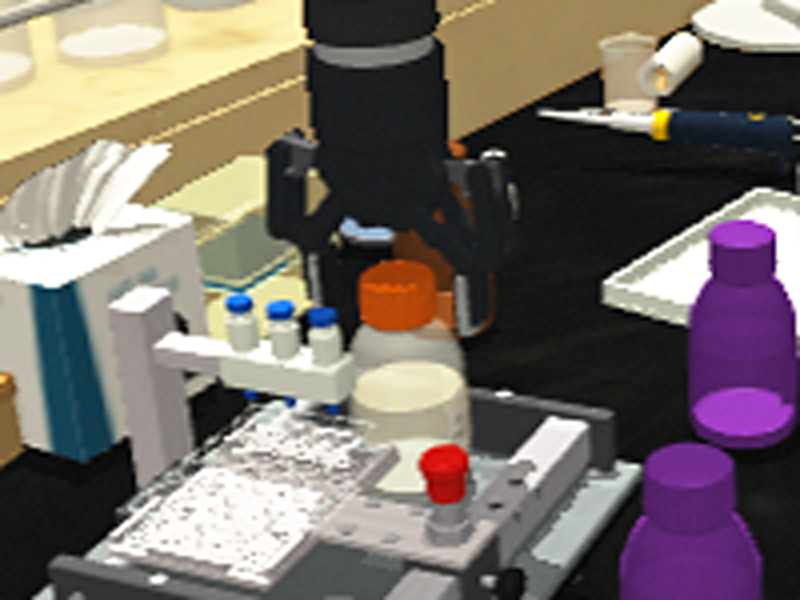

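```bash
python3 -m handwheel '[0,0,0,0,0,0,0.2, 0,0,0,0,0,0,1, 0,0,0,0,0,0,1, 0,0,0,0,0,0,1, 0,0,0,0,0,0,1, 0,0,0,0,0,0,1, 0,0,0,0,0,0,1, 0,0,0,0,0,0,1]' 60
python3 - <<'E'
from mv import *
upd([0,0,0,0,0,0]);st()
E
```

```text
time_s: 4.3
position: [560.0, 68.1, 105.5]
orientation: [0.704, -0.704, -0.062, 0.062]
wrist_force: [-2.4, -1.6, 5.3]
opening: 0.485
4.3 cmd [560.   68.3 106. ] meas [560.   68.1 105.5] F [-2.4 -1.6  5.3] op 0.485 j [ 0.12  0.33 -0.33  0.92  0.    1.52] jaw [0.984 0.176 0.   ] y [ 0.  0. -1.]
```

```bash
python3 -m handwheel '[0,0,0,0,-0.01,0,1, 0,0,0,0,-0.03,0,1, 0,0,0,0,-0.06,0,1, 0,0,0,0,-0.1,0,1, 0,0,0,0,-0.16,0,1, 0,0,0,0,-0.22,0,1, 0,0,0,0,-0.26,0,1, 0,0,0,0,-0.29,0,1]'
python3 - <<'E'
from mv import *
upd([0,0,0,0,-0.29,0]);st()
from bench import capture
from h import *
for n in("side","top"):
    c=capture(n);pickle.dump(c,open(n+"3.pkl","wb"))
crop(load("side3"),90,80,290,280,3,"pics/s3.png")
for j in (0.0,-.049): print(row([525.3,-268.6,150],down(j)).round(4))
E
```

```text
time_s: 5.3
position: [560.5, 68.1, 252.2]
orientation: [0.704, -0.704, -0.063, 0.062]
wrist_force: [0.1, -0.4, -3.6]
opening: 0.485
5.3 cmd [560.1  68.1 251. ] meas [560.5  68.1 252.2] F [ 0.1 -0.4 -3.6] op 0.485 j [ 0.12  0.24 -0.1   1.23  0.    1.52] jaw [0.984 0.176 0.002] y [ 0.002  0.    -1.   ]
[-5.000e-04  5.620e-02 -2.000e-04 -1.866e-01  2.010e-01 -6.510e-01]
[-5.000e-04  7.180e-02 -2.000e-04 -1.866e-01  2.010e-01 -6.510e-01]
```

View pics/s3.png

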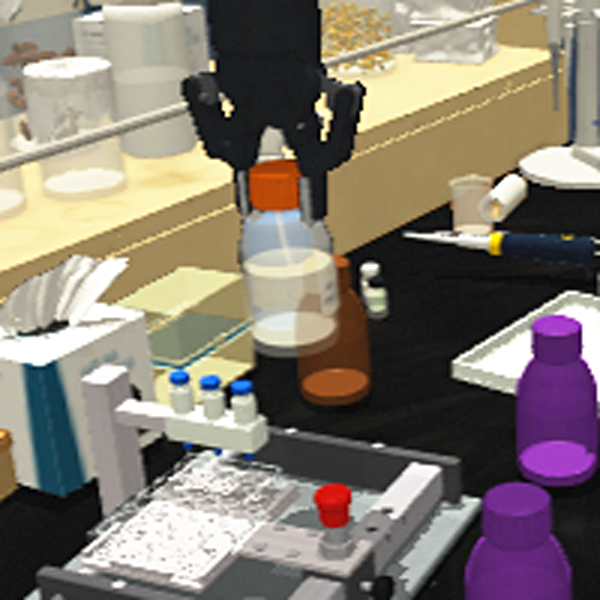

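```bash
python3 -m handwheel '[0,0.01,0,-0.01,0,-0.03,1, 0,0.02,0,-0.03,0,-0.09,1, 0,0.03,0,-0.06,0,-0.18,1, 0,0.04,0,-0.09,0,-0.29,1, 0,0.05,0,-0.12,0,-0.4,1, 0,0.056,0,-0.145,0,-0.5,1, 0,0.06,0,-0.165,0,-0.57,1, 0,0.06,0,-0.177,0,-0.62,1]'
python3 - <<'E'
from mv import *
upd([0,0.06,0,-0.177,0,-0.62]);st()
print(row([525.3,-269.5,97],down(0)).round(4))
E
```

```text
time_s: 6.4
position: [525.6, -255.0, 248.9]
orientation: [0.707, -0.707, 0.006, -0.005]
wrist_force: [0.4, 0.6, -3.3]
opening: 0.486
6.4 cmd [ 527.4 -252.7  250.5] meas [ 525.6 -255.   248.9] F [ 0.4  0.6 -3.3] op 0.486 j [-0.45  0.28 -0.05  1.24 -0.    1.13] jaw [ 1.    -0.015 -0.002] y [-0.002  0.    -1.   ]
[-5.00e-04 -3.80e-03 -2.00e-04 -3.50e-03  3.07e-01 -3.42e-02]
```

```bash
python3 -m handwheel '[0,0,0,-0.0035,0,-0.02,1, 0,0,0,-0.0035,0.01,-0.034,1, 0,0,0,-0.0035,0.05,-0.034,1, 0,0,0,-0.0035,0.11,-0.034,1, 0,0,0,-0.0035,0.17,-0.034,1, 0,0,0,-0.0035,0.22,-0.034,1, 0,0,0,-0.0035,0.25,-0.034,1, 0,0,0,-0.0035,0.26,-0.034,1]'
python3 - <<'E'
from mv import *
upd([0,0,0,-0.0035,0.26,-0.034]);st()
print(row([525.3,-269.5,97],down(0)).round(4))
from bench import capture
from h import *
for n in("side","top"):
    c=capture(n);pickle.dump(c,open(n+"4.pkl","wb"))
crop(load("side4"),212,80,372,240,3.7,"pics/s4.png")
crop(load("top4"),262,122,402,242,5,"pics/t4.png")
E
```

```text
time_s: 7.4
position: [525.0, -268.8, 119.4]
orientation: [0.707, -0.707, 0.004, -0.004]
wrist_force: [0.3, 0.4, -3.8]
opening: 0.485
7.4 cmd [ 525.3 -269.5  120.5] meas [ 525.  -268.8  119.4] F [ 0.3  0.4 -3.8] op 0.485 j [-0.47  0.36 -0.24  0.97  0.    1.11] jaw [ 1.    -0.011 -0.001] y [-0.001  0.001 -1.   ]
[-0.0005 -0.0038 -0.0002 -0.      0.047  -0.0002]
```

View pics/s4.png

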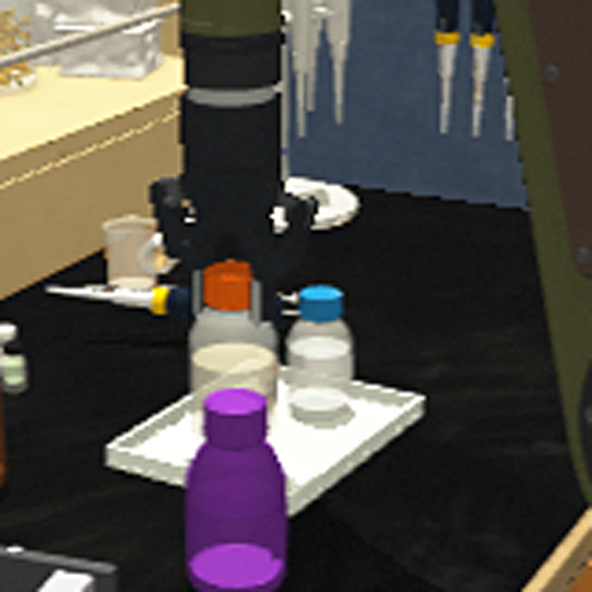

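View pics/t4.png

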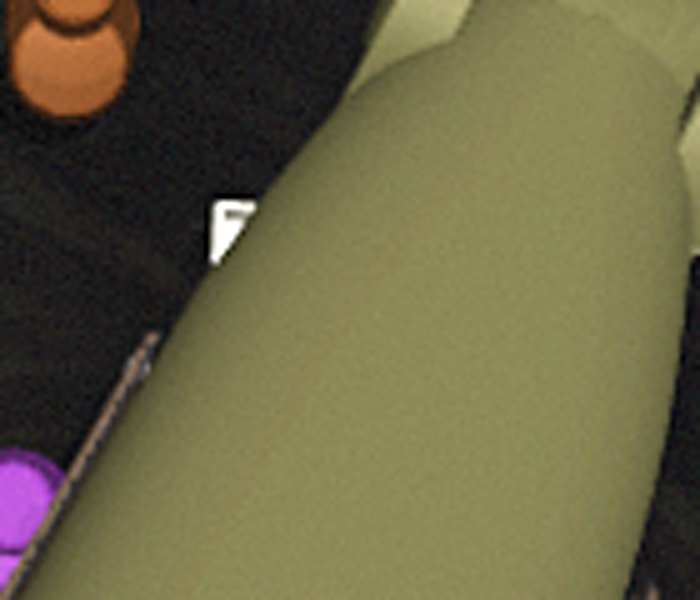

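```bash
python3 -m handwheel '[0,0,0,0,0.01,0,1, 0,0,0,0,0.022,0,1, 0,0,0,0,0.032,0,1, 0,0,0,0,0.04,0,1, 0,0,0,0,0.044,0,1, 0,0,0,0,0.047,0,1, 0,0,0,0,0.047,0,1, 0,0,0,0,0.047,0,1]'
python3 - <<'E'
from mv import *
upd([0,0,0,0,0.047,0]);st()
E
```

```text
time_s: 8.5
position: [525.5, -269.7, 96.9]
orientation: [-0.707, 0.707, -0.004, 0.004]
wrist_force: [-0.0, 0.3, -3.3]
opening: 0.487
8.5 cmd [ 525.3 -269.4   97. ] meas [ 525.5 -269.7   96.9] F [-0.   0.3 -3.3] op 0.487 j [-0.47  0.38 -0.27  0.92 -0.    1.11] jaw [ 1.    -0.012  0.   ] y [ 0. -0. -1.]
```

```bash
python3 -m handwheel '[0,0,0,0,0.001,0,1, 0,0,0,0,0.001,0,1, 0,0,0,0,0.002,0,1, 0,0,0,0,0.002,0,1, 0,0,0,0,0.003,0,1, 0,0,0,0,0.003,0,1, 0,0,0,0,0.003,0,1, 0,0,0,0,0.003,0,1]'
python3 - <<'E'
from mv import *
upd([0,0,0,0,0.003,0]);st()
E
```

```text
time_s: 9.5
position: [525.5, -269.7, 95.6]
orientation: [-0.707, 0.707, -0.004, 0.004]
wrist_force: [-1.4, -0.2, 2.6]
opening: 0.487
9.5 cmd [ 525.3 -269.4   95.5] meas [ 525.5 -269.7   95.6] F [-1.4 -0.2  2.6] op 0.487 j [-0.47  0.38 -0.27  0.92 -0.    1.11] jaw [ 1.    -0.012  0.   ] y [ 0. -0. -1.]
```

```bash
python3 -m handwheel '[0,0,0,0,0,0,0, 0,0,0,0,0,0,-0.5, 0,0,0,0,0,0,-1, 0,0,0,0,0,0,-1, 0,0,0,0,0,0,-1, 0,0,0,0,-0.02,0,-1, 0,0,0,0,-0.06,0,-1, 0,0,0,0,-0.12,0,-1]'
python3 - <<'E'
from mv import *
upd([0,0,0,0,-0.12,0]);st()
from bench import capture
from h import *
for n in("side",):
    c=capture(n);pickle.dump(c,open(n+"5.pkl","wb"))
crop(load("side5"),212,80,372,240,3.7,"pics/s5.png")
print("jaw x",row([459.5,162,231],down(.176)).round(4),"jaw y",row([459.5,162,231],down(.176+np.pi/2)).round(4))
E
```

```text
time_s: 10.5
position: [524.9, -269.4, 155.8]
orientation: [0.707, -0.707, 0.005, -0.004]
wrist_force: [1.0, -0.0, 0.9]
opening: 0.996
10.5 cmd [ 525.4 -269.5  155.5] meas [ 524.9 -269.4  155.8] F [ 1.  -0.   0.9] op 0.996 j [-0.47  0.34 -0.19  1.04  0.    1.11] jaw [ 1.    -0.012 -0.001] y [-0.001  0.001 -1.   ]
jaw x [-5.000e-04 -5.980e-02 -2.000e-04 -1.422e-01 -1.497e-01  8.616e-01] jaw y [-5.000e-04 -5.598e-01  2.000e-04 -1.422e-01 -1.497e-01  8.616e-01]
```

View pics/s5.png

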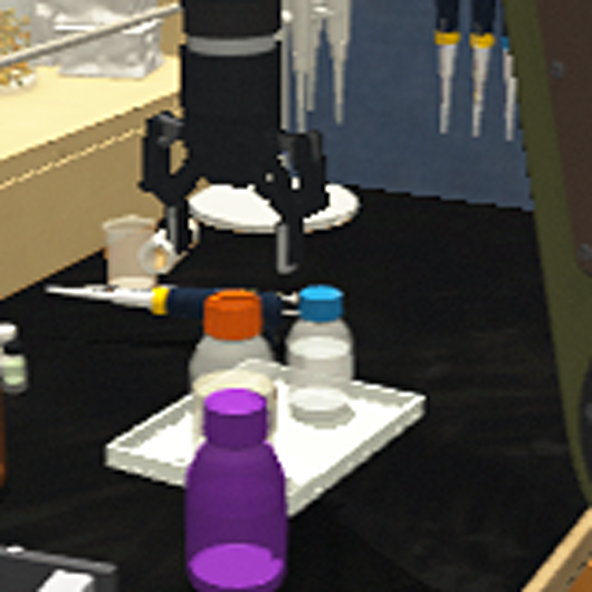

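```bash
python3 -m handwheel '[0,-0.01,0,0,-0.05,0,-1, 0,-0.05,0,0,-0.13,0.03,-1, 0,-0.1,0,-0.03,-0.15,0.12,-1, 0,-0.15,0,-0.05,-0.15,0.23,-1, 0,-0.2,0,-0.07,-0.15,0.34,-1, 0,-0.25,0,-0.09,-0.15,0.45,-1, 0,-0.3,0,-0.11,-0.15,0.56,-1, 0,-0.35,0,-0.12,-0.15,0.65,-1]'
python3 - <<'E'
from mv import *
upd([0,-0.35,0,-0.12,-0.15,0.65]);st()
print("jaw y",row([459.5,162,180],down(.176+np.pi/2)).round(4))
E
```

```text
time_s: 11.55
position: [468.8, 58.0, 231.2]
orientation: [-0.604, 0.604, 0.368, -0.367]
wrist_force: [1.1, 0.2, -0.3]
opening: 1.0
11.55 cmd [469.3  56.1 231. ] meas [468.8  58.  231.2] F [ 1.1  0.2 -0.3] op 1.0 j [ 0.12  0.07 -0.34  1.15  0.    0.6 ] jaw [0.459 0.888 0.001] y [ 0.001  0.    -1.   ]
jaw y [-0.0003 -0.2098  0.0004  0.1784  0.1023  0.1157]
```

Go above the knob and take fresh pictures there.

```bash
python3 -m handwheel '[0,-0.05,0,0.04,0.01,0.03,-1, 0,-0.1,0,0.09,0.03,0.06,-1, 0,-0.15,0,0.14,0.06,0.09,-1, 0,-0.2,0,0.17,0.09,0.11,-1, 0,-0.21,0,0.178,0.102,0.1155,-1, 0,-0.21,0,0.178,0.102,0.1155,-1, 0,-0.21,0,0.178,0.102,0.1155,-1, 0,-0.21,0,0.178,0.102,0.1155,-1]'
python3 - <<'E'
from mv import *
upd([0,-0.21,0,0.178,0.102,0.1155]);st()
from bench import capture
from h import *
for n in("side","top"):
    c=capture(n);pickle.dump(c,open(n+"6.pkl","wb"))
crop(load("side6"),90,130,290,310,3.9,"pics/s6.png")
crop(load("top6"),292,152,402,242,7,"pics/t6.png")
E
```

```text
time_s: 12.55
position: [460.0, 161.2, 179.9]
orientation: [-0.454, 0.455, 0.542, -0.541]
wrist_force: [0.2, -0.7, -0.2]
opening: 1.002
12.55 cmd [459.5 161.8 180.2] meas [460.  161.2 179.9] F [ 0.2 -0.7 -0.2] op 1.002 j [ 0.34  0.13 -0.4   1.04 -0.    0.16] jaw [-0.174  0.985  0.   ] y [ 0.001  0.    -1.   ]
```

View pics/s6.png

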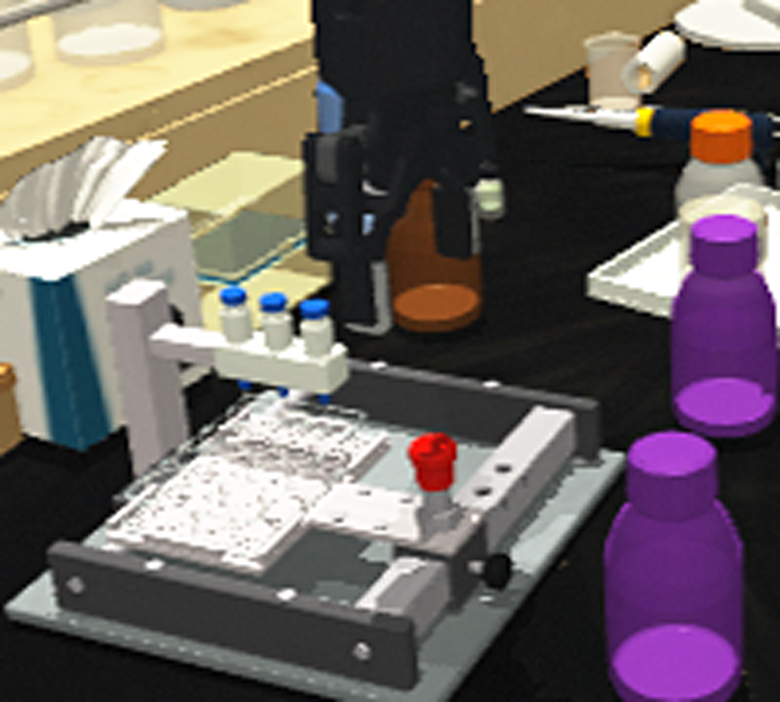

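View pics/t6.png

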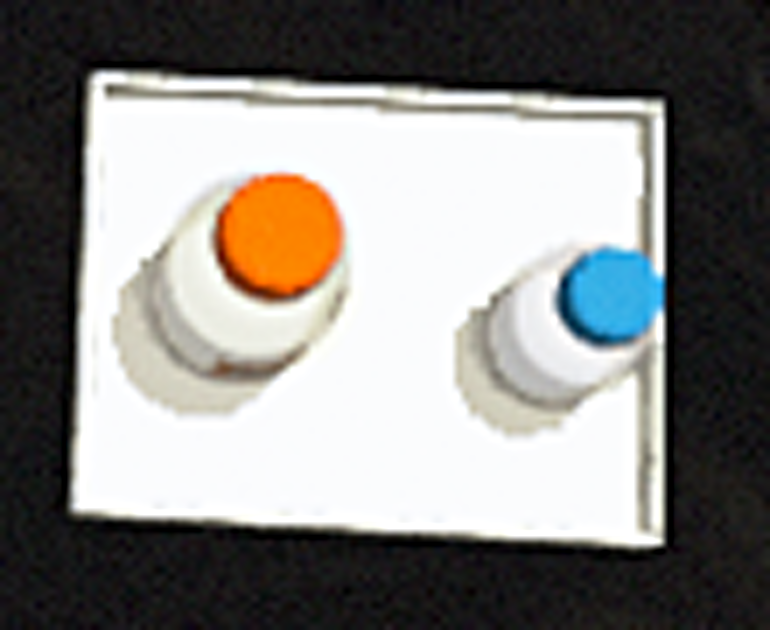

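```bash
python3 - <<'E'
from h import *
s=load("side6")
print((proj(s,[[459.5,161.8,193],[459.5,161.8,106]])-[90,130]+.5)*3.9)
E
python3 -m handwheel '[0,0,0,0,0.07,0,-1, 0,0,0,0,0.14,0,-1, 0,0,0,0,0.18,0,-1, 0,0,0,0,0.2,0,-1, 0,0,0,0,0.208,0,-1, 0,0,0,0,0.208,0,-1, 0,0,0,0,0.208,0,-1, 0,0,0,0,0.208,0,-1]'
python3 - <<'E'
from mv import *
upd([0,0,0,0,0.208,0]);st()
from bench import capture
from h import *
for n in("side",):
    c=capture(n);pickle.dump(c,open(n+"7.pkl","wb"))
crop(load("side7"),150,180,270,290,6,"pics/s7.png")
E
```

```text
[[415.87476813 292.24337101]
 [428.69926032 443.52511912]]
time_s: 13.65
position: [460.0, 161.9, 75.9]
orientation: [-0.454, 0.454, 0.542, -0.542]
wrist_force: [0.6, 0.5, 0.1]
opening: 1.002
13.65 cmd [459.4 161.9  76.2] meas [460.  161.9  75.9] F [0.6 0.5 0.1] op 1.002 j [ 0.34  0.23 -0.54  0.8   0.    0.16] jaw [-0.176  0.984  0.   ] y [ 0.001  0.    -1.   ]
```

View pics/s7.png

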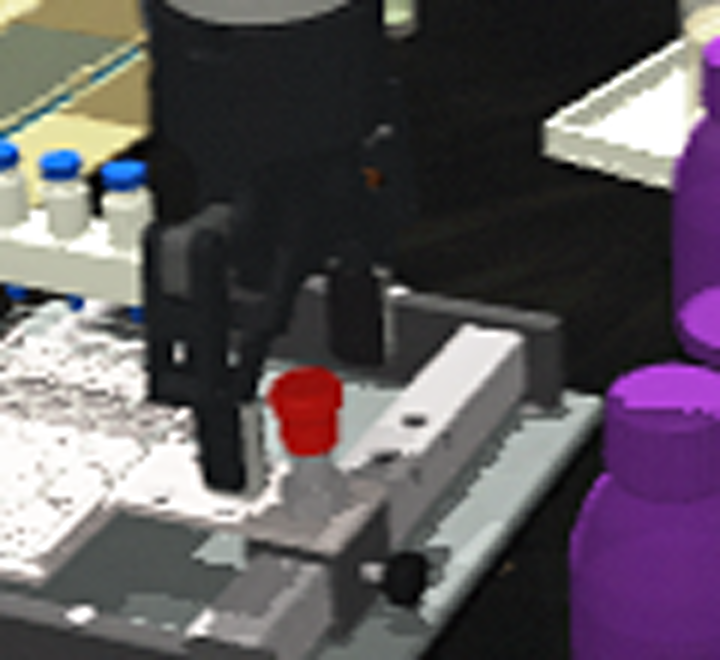

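```bash
python3 -m handwheel '[0,0,0,0,0,0,0, 0,0,0,0,0,0,1, 0,0,0,0,0,0,1, 0,0,0,0,0,0,1, 0,0,0,0,0,0,1, 0,0,0,0,0,0,1, 0,0,0,0,0,0,1, 0,0,0,0,0,0,1]' 60
python3 - <<'E'
from mv import *
upd([0,0,0,0,0,0]);st();print(sense()["wrist_torque"])
from bench import capture
from h import *
for n in("side",):
    c=capture(n);pickle.dump(c,open(n+"8.pkl","wb"))
crop(load("side8"),150,180,270,290,6,"pics/s8.png")
E
```

```text
time_s: 14.7
position: [459.6, 161.7, 75.5]
orientation: [-0.454, 0.454, 0.542, -0.542]
wrist_force: [-1.5, -0.6, 5.3]
opening: 0.26
14.7 cmd [459.4 161.9  76.2] meas [459.6 161.7  75.5] F [-1.5 -0.6  5.3] op 0.26 j [ 0.34  0.23 -0.54  0.8  -0.    0.16] jaw [-0.176  0.984 -0.   ] y [ 0.  0. -1.]
[-0.2229201   0.31973269  0.00913896]
```

View pics/s8.png

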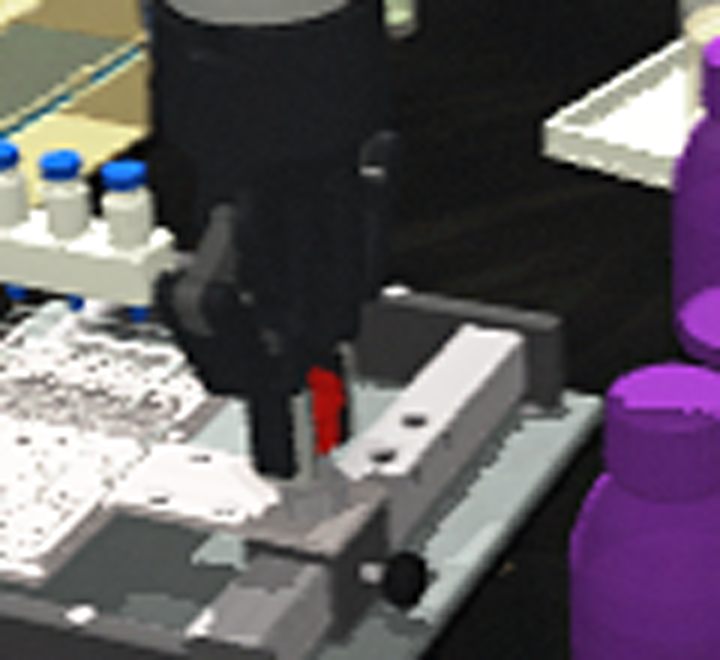

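```bash
python3 -m handwheel '[0,0,0,0,-0.004,0,1, 0,0,0,0,-0.008,0,1, 0,0,0,0,-0.012,0,1, 0,0,0,0,-0.016,0,1, 0,0,0,0,-0.02,0,1, 0,0,0,0,-0.021,0,1, 0,0,0,0,-0.021,0,1, 0,0,0,0,-0.021,0,1]'
python3 - <<'E'
from mv import *
upd([0,0,0,0,-0.021,0]);st();print(sense()["wrist_torque"])
p,Rr=get();th=.176
print("26mm along -y", row(p+26*np.array([np.sin(th),-np.cos(th),0]),Rr).round(4))
E
```

```text
time_s: 15.75
position: [459.5, 161.7, 85.7]
orientation: [0.454, -0.454, -0.542, 0.542]
wrist_force: [1.2, 1.1, -6.1]
opening: 0.26
15.75 cmd [459.4 161.9  86.7] meas [459.5 161.7  85.7] F [ 1.2  1.1 -6.1] op 0.26 j [ 0.34  0.22 -0.53  0.83 -0.    0.16] jaw [-0.176  0.984 -0.   ] y [-0. -0. -1.]
[ 0.02811641 -0.42377712 -0.00582099]
26mm along -y [ 0.      0.      0.     -0.052  -0.0001  0.    ]
```

```bash
python3 -m handwheel '[0,0,0,-0.004,0,0,1, 0,0,0,-0.012,0,0,1, 0,0,0,-0.022,0,0,1, 0,0,0,-0.032,0,0,1, 0,0,0,-0.042,0,0,1, 0,0,0,-0.049,0,0,1, 0,0,0,-0.052,0,0,1, 0,0,0,-0.052,0,0,1]'
python3 - <<'E'
from mv import *
upd([0,0,0,-0.052,0,0]);st();print(sense()["wrist_torque"])
from bench import capture
from h import *
for n in("side","top"):
    c=capture(n);pickle.dump(c,open(n+"9.pkl","wb"))
crop(load("side9"),90,180,270,310,4.3,"pics/s9.png")
E
```

```text
time_s: 16.75
position: [464.1, 135.7, 85.7]
orientation: [0.454, -0.454, -0.542, 0.542]
wrist_force: [0.7, 0.1, -6.9]
opening: 0.263
16.75 cmd [464.  136.3  86.6] meas [464.1 135.7  85.7] F [ 0.7  0.1 -6.9] op 0.263 j [ 0.28  0.21 -0.54  0.82 -0.    0.11] jaw [-0.175  0.985 -0.001] y [-0.    -0.001 -1.   ]
[ 0.16203941 -0.27792962  0.03491962]
```

View pics/s9.png

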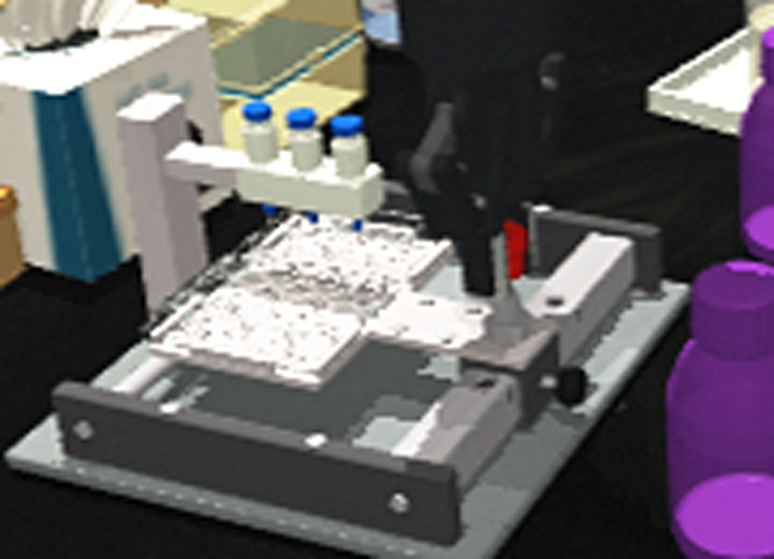

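```bash
python3 -m handwheel '[0,0,0,0,0.004,0,1, 0,0,0,0,0.008,0,1, 0,0,0,0,0.012,0,1, 0,0,0,0,0.016,0,1, 0,0,0,0,0.02,0,1, 0,0,0,0,0.0215,0,1, 0,0,0,0,0.0215,0,1, 0,0,0,0,0.0215,0,1]'
python3 - <<'E'
from mv import *
upd([0,0,0,0,0.0215,0]);st();print(sense()["wrist_torque"])
from bench import capture
from h import *
for n in("side","top"):
    c=capture(n);pickle.dump(c,open(n+"10.pkl","wb"))
crop(load("side10"),90,180,270,310,4.3,"pics/s10.png")
crop(load("top10"),112,112,242,242,5,"pics/t10.png")
E
```

```text
time_s: 17.85
position: [464.1, 136.2, 75.5]
orientation: [-0.454, 0.454, 0.542, -0.542]
wrist_force: [-2.0, -2.6, 5.1]
opening: 0.262
17.85 cmd [464.  136.4  75.9] meas [464.1 136.2  75.5] F [-2.  -2.6  5.1] op 0.262 j [ 0.29  0.22 -0.55  0.8   0.    0.11] jaw [-0.176  0.984  0.   ] y [ 0.  0. -1.]
[-0.57580624  0.4930052  -0.02723561]
```

View pics/s10.png

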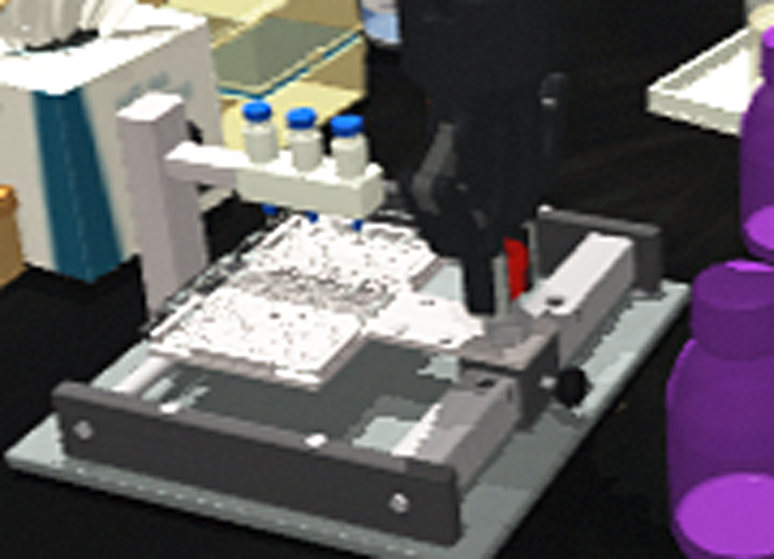

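View pics/t10.png

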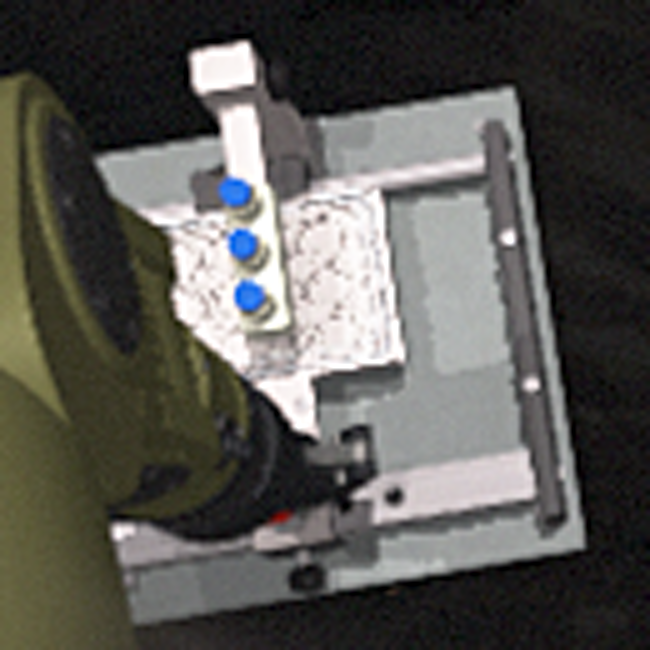

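```bash
python3 -c "
from mv import st
from bench import capture,job_done
import cv2
c=capture('side');cv2.imwrite('pics/fin.png',c['img'][:,:,::-1]);st();print(job_done())"
```

```text
18.0 cmd [464.  136.4  75.9] meas [464.2 136.2  75.5] F [-2.2 -2.4  5.7] op 0.264 j [ 0.29  0.22 -0.55  0.8   0.    0.11] jaw [-0.176  0.984  0.   ] y [ 0.  0. -1.]
the job is handed in; nothing more can be done
None
```

View pics/fin.png

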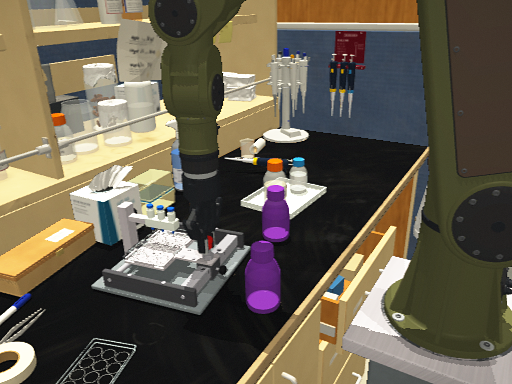

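The job is done and handed in at 18.0 s, with the gripper still holding the red knob. No verdict was reported.

- **Bottle:** I gripped the orange-capped bottle by its cap and stood it in the free half of the spill tray. After release, both camera views show it upright, and the small blue-capped bottle sits at the same pixels as before.
- **Carriage:** I pulled the knob up about 10 mm, slid the carriage 26 mm towards where the bottle stood, and lowered the knob again.
- **Pin home:** The gripper reads 75.5 mm high, the same as when it gripped the knob in the first hole; on the tube between holes it would be about 8 mm higher. The wrist feels about 5 N pushing up and about 3 N sideways, so it is pressing lightly down on the seated pin. I did not test the lock by pushing sideways.
- **Plate:** It looks level in its nest in the last pictures.

**Disagreements:** The stage's base corners put its origin about 5 mm farther ahead than the holes and knob did, so I used the holes and knob. The two cameras disagreed by about 2 to 3.5 mm, close to their stated accuracy.

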